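# Key an LED module into a lamp head and latch it

### The arm

A 6-joint arm with a two-finger parallel gripper is mounted at the origin on the work surface. World frame = base frame: x ahead of the robot, y to its left, z up, the work surface at z = 0. Lengths are in m, angles in rad, forces in N, time in s.
With the tool pointing down it reaches from about 0.35 to 0.975 m from the base axis. Payload 4.9 kg.
Tool frame: the origin (TCP) lies between the finger pads; the fingertips stand 19 mm ahead of it and the grasp point (between the pads) is the TCP; z points along the fingers, y is the line along which they close (so a half turn about z gives the same grasp; the last joint's range is limited). The gripper opens to 85 mm and grips with 20 to 120 N. Pads are 22 mm wide; open, the fingers measure 114 mm over their backs; the gripper's body (76 mm by 85 mm) begins 54 mm behind the grasp point. The pads swing forward as they close: fully open they stand 13 mm farther back than shut.
Start: joints at [-1.222, 0.053, 1.613, -0, 1.476, -0.119], TCP at [0.282, -0.558, 0.25] pointing down, gripper open.
Joint ranges: [-3.01, 3.01], [-1.01, 2.22], [0.06, 2.58], [-1.02, 4.17], [0.09, 2.62], [-3.14, 3.14]. Speed limits (rad/s): [2.57, 2.57, 3.14, 3.14, 3.14, 3.14].

### API

Orientations are given as a rotation vector (axis times angle).
In Python, from station import ctrl gives the robot as it stands. The module is installed in compiled form; this text tells all that it offers.
- The arm moves only by the tool servo_tool, never from a script. Its argument "increments" is a list that holds one entry, the list of rows, each a list of 5 numbers: the finger opening in cm, from 0 to 8.54, then the shift along the tool's x, y, z in cm, then the turn about the tool's z in degrees. A call has 1 to 5 rows; each row is the pose to reach, as a shift and turn from the pose commanded when the call began, along the tool's axes at that moment; what a row does not reach only later rows make up. A row lasts 1/10 s, in which the tool goes at most 50 mm and 8.59 degrees, less where a joint would pass 70% of its speed; a pose out of reach is approached as far as the arm can. A call with a gripper value outside its range is refused whole. The fingers move at their own pace and stop on an object; "newtons" is the grip in N (left out, the last holds). Time passes only in rows, so rows that repeat a pose let the fingers close. It gives the time, the measured TCP pose, the force, the opening and the grip force at its end, in the units of the state.
- ctrl.get_obs(): the state, without advancing time (a new reading comes with each control period).
- ctrl.get_image(name): name is "side" or "top" or "wrist"; returns a dict with "img" (420x560x3 uint8, red, green, blue), "fx", "fy", "cx", "cy" (pixels), "rvec" (rotation vector, rad) and "tvec" (3), from world to camera coordinates, as OpenCV has them; the wrist camera has in their place "mount" (4x4, takes a point from camera to tool coordinates, whose origin is the TCP and whose axes are the flange's). Camera axes: x right, y down, z forward; pixel columns grow to the right and rows downward; lengths in m; the calibration is good to about 2 mm. A picture is of the moment at which its call begins: read the wrist's pose just before it. There is no depth.
- ctrl.finish_job(): hands the job in; it is judged then, once.
The state is a dict: "t": time; "q": joint angles; "dq": joint speeds; "effort": joint torques, N m; "tool_pos": TCP position; "tool_rot": TCP orientation; "contact_force": force on the tool from outside, world axes, zero at the start; "wrist_torque": the same for the moment, N m; "opening": finger opening in m; "grip_force": force on a finger pad.
Only numpy, scipy, OpenCV 4.12 (cv2) and the standard library are available. Lean on these libraries where they do the work, as an engineer would, in place of code of your own. Each camera call takes 0.05 s, during which the arm holds its last target. There are 200 camera calls.

### The job

Take the LED module out of the blue stand by its orange handle and fit it into the mount hole of the black lamp head: with its stub in the hole, press down only lightly and turn it until its two keys drop into the key ring inside and its flange lies flush on the lamp. Then slide the red-gripped retaining latch fully in over the flange, let go, and leave everything else on the bench where it is.

Things in the scene. Friction and masses are not known exactly. Their poses are not given: they have to be found in the camera images.
- module: LED module, 260 g give or take 30 %, upright. Origin: centre of the underside of its aluminium flange (diameter 76, 6 thick); z up, x along the handle. On the flange stands a finned heat sink (diameter 55, z 6 to 22), on that the handle. Below the flange are a centring stub and two keys. The module is the same after half a turn.
- module_grip (a point): Point in the module's orange bar handle, 46 above the module's origin; axes as the module's. The handle is 44 long (x), 14 wide (y) and spans 22 to 50 above the module's origin: pinch it across y.
- module_tip (a point): Lower tip of the module's round steel centring stub, 38 below the module's origin: diameter 12, its last 5 mm tapering to diameter 6. Two brass keys stand beside the stub on the module's x axis, one each side: x 11 to 20 and -11 to -20, 7 wide, reaching 16 below the module's origin.
- stand: Fixed blue cup-shaped stand, 86 in diameter at the foot, 72 at the rim, 50 high; the module hangs in it, its flange on the rim. Origin: centre of the underside.
- lamp: Fixed black lamp head, a box 80 high lying on the bench with its mount up. Origin: under the mount axis at bench height; z up. It spans x -75 to 100 and y -80 to 80 (a cable gland sticks out to x -111); the latch is on its +x side. It is delicate: never load it with more than 25 N through the module.
- mount (a point): Centre of the mount hole (diameter 48) in the lamp's flat top face, 80 above the bench; axes as the lamp's. Fully home, the module's flange lies on this face, its origin at this point. A fixed bore of diameter 14.4 for the stub, coaxial, starts 22 mm below the face.
- ring (a point): Centre of the top of the steel key ring seen in the mount hole, 8 mm below the face, on springs: gives way by at most 5 mm (2 N to start, 7 N at the end), then solid. One straight slot 10 wide runs across it, at an unmeasured angle (this point does not turn with it) within 0.6 rad either way of the lamp's x axis. It turns stiffly (0.35 N m): light pressure leaves its angle be.
- mount_rest (a point): Where the module's origin is, 8 mm above the mount, when the stub is in the bore and the keys just rest across the ring (3 mm above the mount with the ring pressed fully down). Turn the module: when its keys meet the slot the ring springs up around them, the push fades, and the module can go down; let go then, it falls home by its own weight.
- latch (a joint): Retaining latch, a steel tongue 34 wide, 4 thick, that slides 18 mm towards the mount axis (lamp -x). 0 = open (tongue tip 48 from the axis), 0.018 = fully in (tip 30 from the axis, over the flange with 2.5 mm to spare above it). Friction 1.5 N; stays where left; blocked by the flange if the module is not home.
- latch_grip (a point): Top centre of the latch's red grip, 14 x 14, 26 tall, top 118 above the bench; pinch it across y. Axes as the lamp's; on the lamp's x axis, 80 from the mount axis when open, moving with the latch. Beneath it the tongue's top is 92 and the two aluminium guide cheeks' tops 94 above the bench; the cheeks' inner faces are 19 either side of the grip's middle.
- ledboard_a: Loose round LED board, diameter 44, 6 thick: leave alone.
- ledboard_b: Another such LED board: leave alone.
- tape: Loose roll of tape, diameter 84, 30 high: leave alone.
- bottle: Loose white bottle, diameter 60, 170 high: leave alone.
- driver: Loose black screwdriver lying down: leave alone.
- brush: Loose red-handled brush lying down: leave alone.
- hexkey: Loose copper-coloured hex key, 90 by 28, lying flat: leave alone.
- lens: Loose dark lens tube standing upright, diameter 52, 65 high: leave alone.
There are look-alikes about, which are no part of the job. Several things have the shape of the stand; the one meant has the colours described above.

How it is judged:
On the way, in this order (a step that is already met when the one before it is completed fails the run):
1. the module is lifted out of the stand (contact force between module and stand below 0.05 N and z of module in the frame of stand above 0.06 m), for 0.2 s.
2. the module is keyed fully home in the mount, with the latch still open (horizontal distance between module and mount below 0.003 m and z of module in the frame of mount between -0.002 and 0.002 m and angle between module's own z axis and vertical below 0.04 rad and value of joint latch below 0.008 m), for 0.2 s.
3. the latch is slid in over the flange (horizontal distance between module and mount below 0.003 m and z of module in the frame of mount between -0.002 and 0.002 m and angle between module's own z axis and vertical below 0.04 rad and value of joint latch above 0.0145 m), for 0.2 s.
At the end, for the whole second after the job is handed in: The module's flange lies flush on the lamp's face (origin within 3 mm sideways and 2 mm in height of the mount, tilt under 0.04 rad), the latch is at 14.5 mm or more of its 18 mm, all at rest and let go (all of step 3 and linear speed of module below 0.01 m/s and contact force between the fingers and module below 0.1 N and contact force between the fingers and lamp below 0.1 N); the robot touches nothing.
It fails at once if the lamp is loaded with more than 25 N through the module (contact force between module and lamp above 25 N).
It fails at once if another thing on the bench is shifted by more than 20 mm (distance of any of ledboard_a, ledboard_b, tape, bottle, driver, brush, hexkey, lens from where it was at the start of the episode above 0.02 m).
It also fails if it takes over 64 s, if anything falls off the work surface, if the arm or the gripper's body presses on something with over 40 N, if the wrist force passes 120 N, or if a joint passes its speed limit or range.

## Working session

There is one attempt and no reset: what is moved stays moved. The work goes in short steps, Python scripts to look and compute and a tool call to move; the robot and the scene stay as the last step left them, time stands still between calls to the robot, and variables do not carry over. Pictures are saved under pics/ and viewed, at most 10 in all, crops included, and the job is handed in when it is done.

Besides the shell and the picture viewer there is one more tool, called in YAML: its name, and indented under it one key for each argument. servo_tool: Moves the arm, as the interface text tells. Its arguments: {"type":"object","properties":{"increments":{"type":"array"},"newtons":{"type":"number"}},"required":["increments"]}

```bash
mkdir -p pics
cat > h.py <<'E'
import numpy as np, cv2
from scipy.spatial.transform import Rotation as R
from station import ctrl
def grab(name, fn=None):
    o=ctrl.get_obs(); d=ctrl.get_image(name)
    K=np.array([[d["fx"],0,d["cx"]],[0,d["fy"],d["cy"]],[0,0,1]])
    if name=="wrist":
        M=np.array(d["mount"]); Rt=R.from_rotvec(o["tool_rot"]).as_matrix()
        Rc=Rt@M[:3,:3]; c=Rt@M[:3,3]+np.array(o["tool_pos"])
    else:
        Rw=R.from_rotvec(np.ravel(d["rvec"])).as_matrix(); Rc=Rw.T; c=-Rc@np.ravel(d["tvec"])
    if fn: cv2.imwrite("pics/"+fn, d["img"][:,:,::-1])
    return d["img"],K,Rc,c
def ray(v,px,z):
    _,K,Rc,c=v; r=Rc@np.linalg.solve(K,[px[0],px[1],1]); return c+r*(z-c[2])/r[2]
def proj(v,p):
    _,K,Rc,c=v; q=K@(Rc.T@(np.array(p)-c)); return q[:2]/q[2]
def totool(p):
    "offset of world point from TCP in tool axes, cm"
    o=ctrl.get_obs(); return R.from_rotvec(o["tool_rot"]).as_matrix().T@(np.array(p)-o["tool_pos"])*100
E
python3 - <<'E'
from h import *
t=grab("top","top0.png"); s=grab("side","side0.png")
cv2.imwrite("pics/both.png",cv2.resize(np.hstack([t[0],s[0]])[:,:,::-1],(800,300)))
print(t[3],s[3],ctrl.get_obs())
E
```

```text
[0.36742995 0.01697366 1.34969613] [0.23493931 0.67242092 0.89167198] {'t': 0.1, 'q': array([-1.22196639e+00,  5.32974825e-02,  1.61416214e+00, -1.72877109e-05,
        1.47603107e+00, -1.18979986e-01]), 'dq': array([-0.00129884, -0.00054826, -0.00453652, -0.00184417, -0.00025995,
       -0.00046098]), 'effort': array([ 2.74022013e-04, -3.94905102e+01, -3.71363139e+01, -1.26931045e-04,
        3.90175977e-03,  2.79731118e-06]), 'tool_pos': array([ 0.28165478, -0.55733467,  0.24917857]), 'tool_rot': array([-3.05421022e+00, -7.27717710e-01,  3.68520537e-04]), 'contact_force': array([0.12818697, 0.26274284, 1.18553399]), 'wrist_torque': array([-0.01543604, -0.01349993, -0.00876151]), 'grip_force': 0.0, 'opening': 0.08572185029618201}
```

View pics/top0.png

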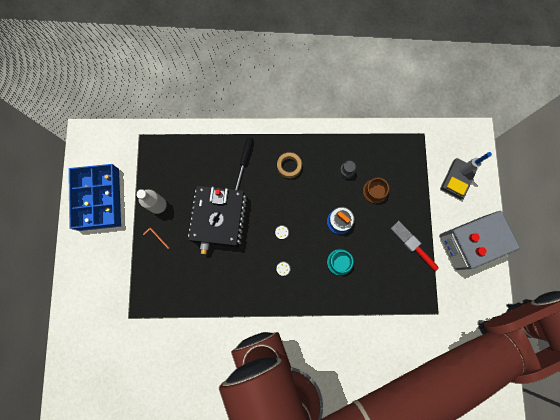

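View pics/side0.png

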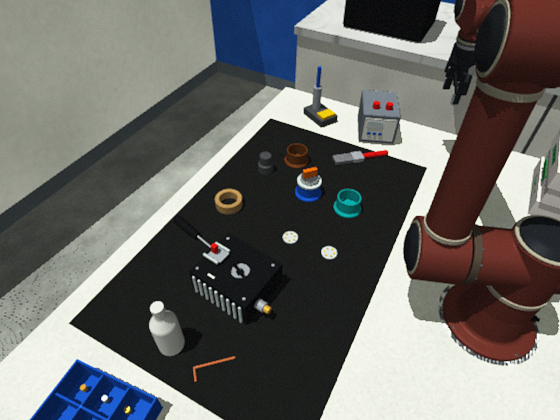

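The top view shows three cup shapes: the blue stand with the module and orange handle (341,221), a teal cup (340,262) and a brown cup (376,190). I choose the blue one. The lamp is at (217,218), with the red latch at (219,194) and the gland at (204,250). I'll check the choice in a close crop and measure.

Run:
```python
from h import *
t=grab("top"); s=grab("side")
def blob(v,box,f):
    x0,y0,x1,y1=box; h=cv2.cvtColor(v[0],cv2.COLOR_RGB2HSV)[y0:y1,x0:x1].astype(int)
    m=f(h).astype(np.uint8); n,l,st,c=cv2.connectedComponentsWithStats(m)
    i=1+np.argmax(st[1:,4]); ys,xs=np.where(l==i)
    return np.c_[xs+x0,ys+y0].astype(np.float32), c[i]+[x0,y0]
org=lambda h:(h[...,0]>4)&(h[...,0]<20)&(h[...,1]>150)&(h[...,2]>120)
red=lambda h:((h[...,0]<6)|(h[...,0]>172))&(h[...,1]>150)&(h[...,2]>90)
P,c=blob(t,(325,205,358,238),org)
r=cv2.minAreaRect(P); print("handle px",c,r,len(P))
b=cv2.boxPoints(r); W=np.array([ray(t,p,.1)[:2] for p in b]); print("handle world",ray(t,c,.098),W.round(3).tolist())
P2,c2=blob(s,(290,155,330,185),org); print("side",c2,ray(s,c2,.09))
L,lc=blob(t,(205,180,235,205),red); print("latch",lc,len(L),ray(t,lc,.118))
L2,lc2=blob(s,(200,235,230,260),red); print("latch side",lc2,ray(s,lc2,.108))
a=t[0][195:250,310:400]; b2=t[0][175:265,175:265]
a=cv2.resize(a,(640,391),interpolation=cv2.INTER_CUBIC)
b2=cv2.resize(b2,(391,391),interpolation=cv2.INTER_CUBIC)
im=np.hstack([a[:,:400],b2]); cv2.imwrite("pics/crop1.png",im[:,:,::-1])
print(proj(t,[.5,0,.08]))
```

```text
handle px [343.41666667 216.38333333] ((343.2500305175781, 216.25003051757812), (13.435027122497559, 4.242640495300293), 45.0) 60
handle world [ 0.57693963 -0.1875629   0.098     ] [[0.588, -0.167], [0.597, -0.177], [0.567, -0.206], [0.557, -0.196]]
side [308.73913043 170.20289855] [ 0.58090027 -0.1897626   0.09      ]
latch [217.27777778 191.44444444] 18 [0.65502177 0.20480759 0.118     ]
latch side [213.72727273 247.45454545] [0.65532643 0.20795184 0.108     ]
[283.73508598 242.04042815]
```

View pics/crop1.png

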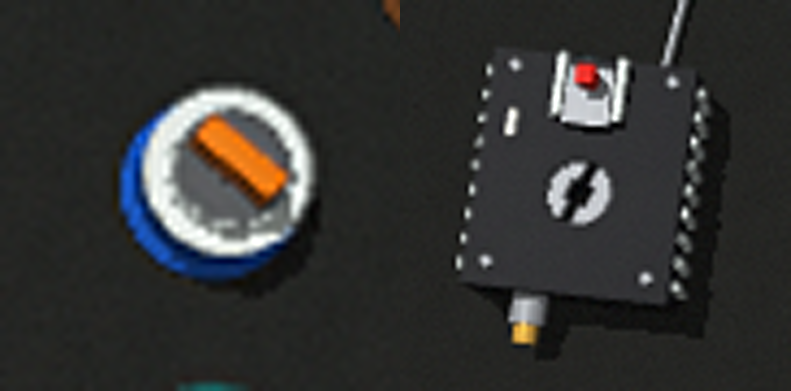

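The crop confirms it: the orange-handled module sits in the blue stand, handle at about 45° in world. The lamp's hole is at about px (216.4,219.4), with a slot tilted about 24° from vertical. Next I work out the hover move.

Run:
```python
from h import *
t=grab("top"); print(totool([.577,-.188,.25]))
o=ctrl.get_obs();print(R.from_rotvec(o["tool_rot"]).as_matrix().round(3))
print("mount",ray(t,(216.4,219.4),.076)); print(np.array(ctrl.get_image("wrist")["mount"]).round(3))
```

```text
[ 4.30207762e+01 -1.96715636e+01 -4.64235173e-03]
[[ 0.893  0.451 -0.   ]
 [ 0.451 -0.893  0.001]
 [ 0.    -0.001 -1.   ]]
mount [0.57416088 0.21216525 0.076     ]
[[-0.    -0.96  -0.281  0.071]
 [ 1.     0.    -0.001  0.   ]
 [ 0.001 -0.281  0.96  -0.125]
 [ 0.     0.     0.     1.   ]]
```

servo_tool:
  increments:
    - [[8.5,4.5,-2,0,-6],[8.5,9,-4,0,-12],[8.5,13.5,-6,0,-18],[8.5,18,-8,0,-18],[8.5,22.5,-10,0,-18]]

```text
t: 0.8
tool_pos: [0.4384, -0.3655, 0.2504]
tool_rot: [2.904, 1.197, 0.0]
contact_force: [1.1, -0.7, 0.1]
opening: 0.0847
grip_force: 0.0
```

```bash
python3 -c "
from h import *
print(totool([.577,-.188,.25]),ctrl.get_obs()['t'])"
```

```text
[22.33739619 -2.83834771  0.04328026] 0.8
```

servo_tool:
  increments:
    - [[8.5,4.8,-0.6,0,0],[8.5,9.6,-1.2,0,0],[8.5,14.4,-1.8,0,0],[8.5,19.2,-2.4,0,0],[8.5,22.3,-2.8,0,0]]

```text
t: 1.3
tool_pos: [0.5775, -0.1873, 0.2503]
tool_rot: [-2.903, -1.201, -0.001]
contact_force: [-0.2, -1.4, 0.1]
opening: 0.0853
grip_force: 0.0
```

servo_tool:
  increments:
    - [[8.5,0,0,0,0],[8.5,0,0,0,0]]

```text
t: 1.5
tool_pos: [0.5761, -0.1897, 0.2501]
tool_rot: [2.904, 1.199, -0.001]
contact_force: [-0.2, 0.8, -0.4]
opening: 0.085
grip_force: 0.0
```

Run:
```python
from h import *
w=grab("wrist","w1.png"); h=cv2.cvtColor(w[0],cv2.COLOR_RGB2HSV).astype(int)
m=((h[...,0]>4)&(h[...,0]<20)&(h[...,1]>150)&(h[...,2]>120)).astype(np.uint8)
n,l,st,c=cv2.connectedComponentsWithStats(m); i=1+np.argmax(st[1:,4]); print(st[i],c[i])
ys,xs=np.where(l==i); r=cv2.minAreaRect(np.c_[xs,ys].astype(np.float32)); b=cv2.boxPoints(r)
W=np.array([ray(w,p,.1) for p in b]); print(W.round(4)); print([totool(p).round(2) for p in W]); print("tcp",ctrl.get_obs()["tool_pos"], r)
```

```text
[267 172  18  51 717] [275.52719665 196.75034868]
[[ 0.5884 -0.1642  0.1   ]
 [ 0.5984 -0.1728  0.1   ]
 [ 0.5677 -0.2087  0.1   ]
 [ 0.5572 -0.1997  0.1   ]]
[array([ 2.76, -0.97, 15.01]), array([ 2.86,  0.35, 15.01]), array([-1.85,  0.74, 15.01]), array([-1.96, -0.65, 15.01])]
tcp [ 0.57573861 -0.19046629  0.25013504] ((275.5941162109375, 196.72354125976562), (50.00611877441406, 14.725729942321777), 85.60128784179688)
```

View pics/w1.png

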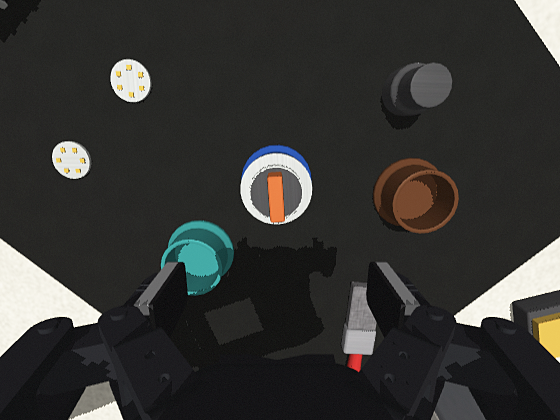

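The wrist view shows the orange handle at (275,197), almost under the tool axis. It is 3 mm off in x and 1 mm in y, and needs about -4.3° of turn. Descending to grasp.

servo_tool:
  increments:
    - [[6,0.3,-0.1,4,-4.3],[6,0.3,-0.1,8,-4.3],[5,0.3,-0.1,11.5,-4.3],[5,0.3,-0.1,14,-4.3],[5,0.3,-0.1,15.2,-4.3]]

```text
t: 2.05
tool_pos: [0.5749, -0.1879, 0.095]
tool_rot: [-2.856, -1.301, 0.005]
contact_force: [0.2, -0.5, 0.0]
opening: 0.05
grip_force: 0.0
```

servo_tool:
  increments:
    - [[4,0,0,0,0],[0,0,0,0,0],[0,0,0,0,0],[0,0,0,0,0],[0,0,0,0,0]]
  newtons: 45

```text
t: 2.55
tool_pos: [0.5789, -0.1882, 0.1008]
tool_rot: [2.854, 1.304, 0.004]
contact_force: [-1.2, -1.7, 5.8]
opening: 0.0128
grip_force: 47.8
```

servo_tool:
  increments:
    - [[0,0,0,0,0],[0,0,0,0,0],[0,0,0,0,0]]

```text
t: 2.85
tool_pos: [0.5789, -0.1882, 0.1008]
tool_rot: [2.854, 1.304, 0.004]
contact_force: [-1.2, -1.0, 5.6]
opening: 0.013
grip_force: 47.8
```

servo_tool:
  increments:
    - [[0,0,0,-2,0],[0,0,0,-6,0],[0,0,0,-10,0],[0,0,0,-15,0],[0,0,0,-15,0]]

```text
t: 3.35
tool_pos: [0.581, -0.1886, 0.2579]
tool_rot: [2.847, 1.301, 0.016]
contact_force: [0.9, -0.6, -1.4]
opening: 0.0125
grip_force: 46.8
```

servo_tool:
  increments:
    - [[0,0,0,0,0],[0,0,0,0,0]]

```text
t: 3.55
tool_pos: [0.5764, -0.1867, 0.2459]
tool_rot: [-2.855, -1.304, 0.004]
contact_force: [-0.5, 0.7, -3.3]
opening: 0.0128
grip_force: 46.8
```

Run:
```python
from h import *
w=grab("wrist","w2.png"); o=ctrl.get_obs(); print(o["tool_pos"],o["contact_force"],o["opening"])
h=cv2.cvtColor(w[0],cv2.COLOR_RGB2HSV).astype(int)
m=((h[...,1]<40)&(h[...,2]>130)).astype(np.uint8); m[:,:130]=0;m[:,430:]=0
n,l,st,c=cv2.connectedComponentsWithStats(m)
for i in range(1,n):
    if st[i,4]>150: print(st[i],c[i])
```

```text
[ 0.57622197 -0.18660747  0.24521788] [-0.65730073 -0.14725246 -1.70853133] 0.012726341758824356
[130  49  29  44 938] [142.06929638  71.18336887]
[ 213  184  128   91 4495] [276.39644049 218.33993326]
```

View pics/w2.png

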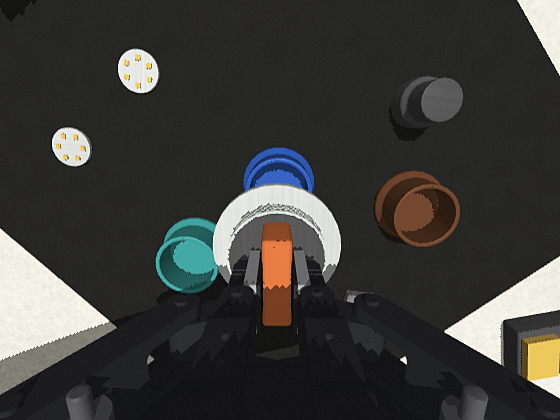

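The module is held, and the white flange disc shows clearly at about (277,240). I fit its circle to get the module's offset in the grip, then travel.

Run:
```python
from h import *
from scipy.optimize import least_squares
w=grab("wrist"); o=ctrl.get_obs(); h=cv2.cvtColor(w[0],cv2.COLOR_RGB2HSV).astype(int)
m=((h[...,1]<40)&(h[...,2]>130)).astype(np.uint8); m[:,:200]=0;m[:,350:]=0
E=[]
for u in range(216,341,2):      # top rim
    c=np.where(m[170:270,u])[0]
    if len(c): E.append((u,170+c[0]))
E=np.array(E); E=E[E[:,1]<245]
for dz in (.0448,):
    T=np.array([totool(ray(w,p,o["tool_pos"][2]-dz)) for p in E])[:,:2]
    f=least_squares(lambda q:np.hypot(T[:,0]-q[0],T[:,1]-q[1])-q[2],[0,0,3.8],loss="soft_l1",f_scale=.03); print(dz,f.x,np.abs(f.fun).mean())
    f=least_squares(lambda q:np.hypot(T[:,0]-q[0],T[:,1]-q[1])-3.8,[0,0],loss="soft_l1",f_scale=.03); print(f.x)
print(totool([.574,.212,.25]))
```

```text
0.0448 [-0.06806021 -0.02178862  3.77225685] 0.014833486825704378
[-0.10086688 -0.02286239]
[ 29.98873689 -26.27102529  -0.39537289]
```

servo_tool:
  increments:
    - [[0,2.8,-3.3,0,0],[0,5.6,-6.6,0,0],[0,8.4,-9.9,0,0],[0,11.2,-13.2,0,0],[0,14,-16.4,0,0]]

```text
t: 4.15
tool_pos: [0.5437, 0.0276, 0.2461]
tool_rot: [-2.856, -1.304, 0.004]
contact_force: [0.8, 0.2, -1.9]
opening: 0.0127
grip_force: 46.7
```

servo_tool:
  increments:
    - [[0,2.8,-3.3,0,8],[0,5.6,-6.6,0,16],[0,8.4,-9.9,0,24],[0,11.2,-13.2,0,32],[0,14,-16.4,0,40]]

```text
t: 4.65
tool_pos: [0.5114, 0.2406, 0.2462]
tool_rot: [3.132, 0.24, -0.005]
contact_force: [1.2, -0.0, -1.9]
opening: 0.0126
grip_force: 46.7
```

servo_tool:
  increments:
    - [[0,0,0,0,8],[0,0,0,0,16],[0,0,0,0,24],[0,0,0,0,33],[0,0,0,0,33]]

```text
t: 5.15
tool_pos: [0.512, 0.2389, 0.2462]
tool_rot: [3.072, -0.65, -0.005]
contact_force: [-0.3, -0.7, -2.1]
opening: 0.0127
grip_force: 46.7
```

servo_tool:
  increments:
    - [[0,0,0,0,0],[0,0,0,0,0],[0,0,0,0,0]]

```text
t: 5.45
tool_pos: [0.5128, 0.239, 0.248]
tool_rot: [3.074, -0.649, -0.001]
contact_force: [0.1, 0.4, -2.3]
opening: 0.0133
grip_force: 46.7
```

Run:
```python
from h import *
w=grab("wrist","w3.png"); o=ctrl.get_obs(); print(o["tool_pos"],R.from_rotvec(o["tool_rot"]).as_matrix().round(3).tolist(),o["q"].round(2))
print(proj(w,[.574,.212,.08]))
```

```text
[0.5128388  0.23903651 0.2481408 ] [[0.915, -0.404, -0.0], [-0.404, -0.915, -0.0], [-0.0, 0.0, -1.0]] [ 0.3  -0.09  1.75 -0.    1.47  2.29]
[276.00480357 125.77187291]
```

View pics/w3.png

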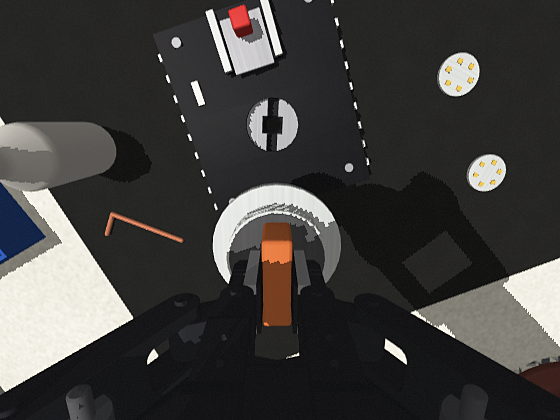

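The wrist view shows the hole and ring at (272,125), with the slot nearly parallel to tool x; the latch grip is at (240,18). Measuring both.

Run:
```python
from h import *
from scipy.optimize import least_squares
w=grab("wrist"); g=cv2.cvtColor(w[0],cv2.COLOR_RGB2GRAY)
m=(g>95).astype(np.uint8); n,l,st,c=cv2.connectedComponentsWithStats(m)
M=np.zeros_like(m)
for i in range(1,n):
    if st[i,4]>100 and np.hypot(*(c[i]-[272,125]))<28: M[l==i]=255; print(st[i],c[i])
cs=np.vstack(cv2.findContours(M,cv2.RETR_EXTERNAL,cv2.CHAIN_APPROX_NONE)[0]); H=cv2.convexHull(cs)[:,0,:]
T=np.array([totool(ray(w,p,.074))[:2] for p in H])
f=least_squares(lambda q:np.hypot(T[:,0]-q[0],T[:,1]-q[1])-q[2],[6.7,0,2.4],loss="soft_l1",f_scale=.03); print("hole tool cm",f.x,np.abs(f.fun).max())
ys,xs=np.where(g[90:160,235:310]<80); P=np.array([totool(ray(w,(x+235,y+90),.072))[:2] for x,y in zip(xs,ys)])-f.x[:2]
r=np.hypot(*P.T); P=P[(r<2.1)&(r>.9)]
for s in (1,-1):
    Q=P[P[:,0]*s>0]; print(len(Q),Q.mean(0),np.ptp(Q[:,1]))
a,b=P[P[:,0]>0].mean(0),P[P[:,0]<0].mean(0); d=a-b; print("slot angle in tool deg",np.degrees(np.arctan2(d[1],d[0])))
h=cv2.cvtColor(w[0],cv2.COLOR_RGB2HSV).astype(int); rm=((h[...,0]<6)|(h[...,0]>172))&(h[...,1]>170)&(h[...,2]>170); rm[:,:200]=0; rm[:,290:]=0; rm[60:]=0
ys,xs=np.where(rm); print("latch tool",totool(ray(w,(xs.mean(),ys.mean()),.118)),len(xs),ys.min(),ys.max(),xs.min(),xs.max())
```

```text
[249  99  19  52 595] [258.77478992 124.09243697]
[277  99  21  52 723] [286.46058091 124.70677732]
hole tool cm [ 6.77955747 -0.32678596  2.36214247] 0.14744821785787865Traceback (most recent call last):
  File "<stdin>", line 11, in <module>
  File "h.py", line 20, in totool
    o=ctrl.get_obs(); return R.from_rotvec(o["tool_rot"]).as_matrix().T@(np.array(p)-o["tool_pos"])*100
ValueError: time passes only in moves, steps and waits
```

```bash
sed -i 's/^def totool(p):/def totool(p,o=None):/; s/o=ctrl.get_obs(); return R/o=o or ctrl.get_obs(); return R/' h.py
python3 - <<'E'
from h import *
w=grab("wrist"); o=ctrl.get_obs(); g=cv2.cvtColor(w[0],cv2.COLOR_RGB2GRAY); c=np.array([6.78,-.327])
ys,xs=np.where(g[90:160,235:310]<80); P=np.array([totool(ray(w,(x+235,y+90),.072),o)[:2] for x,y in zip(xs,ys)])-c
r=np.hypot(*P.T); P=P[(r<2.1)&(r>1.0)&(abs(P[:,1])<.9)]
a,b=P[P[:,0]>0].mean(0),P[P[:,0]<0].mean(0); d=a-b; print(len(P),a,b,"slot angle deg",np.degrees(np.arctan2(d[1],d[0])))
h=cv2.cvtColor(w[0],cv2.COLOR_RGB2HSV).astype(int); rm=((h[...,0]<6)|(h[...,0]>172))&(h[...,1]>170)&(h[...,2]>170); rm[:,:200]=0; rm[:,290:]=0; rm[60:]=0
ys,xs=np.where(rm); L=ray(w,(xs.mean(),ys.mean()),.116); H=R.from_rotvec(o["tool_rot"]).as_matrix()@np.r_[c/100,0]+o["tool_pos"]
print("latch world",L,len(xs),ys.min(),ys.max(),xs.min(),xs.max(),"hole world",H, np.degrees(np.arctan2(*(L-H)[1::-1])),np.hypot(*(L-H)[:2]))
E
```

```text
264 [ 1.47441794 -0.00161279] [-1.48877742 -0.10522887] slot angle deg 2.0026846797932905
latch world [0.65619112 0.20555137 0.116     ] 345 6 28 229 249 hole world [0.57619153 0.21462009 0.24831385] -6.467415876686886 0.0805119594544811
```

servo_tool:
  increments:
    - [[0,3,-0.15,0,2],[0,6,-0.3,1,2],[0,6.85,-0.32,4,2],[0,6.85,-0.32,6,2],[0,6.85,-0.32,6.5,2]]

```text
t: 6.1
tool_pos: [0.5753, 0.2136, 0.1797]
tool_rot: [3.059, -0.704, -0.008]
contact_force: [-0.8, 0.1, -3.1]
opening: 0.0126
grip_force: 46.6
```

servo_tool:
  increments:
    - [[0,0,0,0,0],[0,0,0,0,0],[0,0,0,0,0]]

```text
t: 6.4
tool_pos: [0.5776, 0.2147, 0.1854]
tool_rot: [-3.06, 0.703, -0.005]
contact_force: [0.2, -0.2, -1.2]
opening: 0.0129
grip_force: 46.6
```

Run:
```python
from h import *
o=ctrl.get_obs(); print(o["tool_pos"],o["contact_force"],totool([.57605,.21475,.0],o),R.from_rotvec(o["tool_rot"]).as_matrix()[:2,0])
```

```text
[0.57759557 0.21469658 0.18538734] [ 0.20264698 -0.16444246 -1.23196018] [-0.1878198   0.10047518 18.53815521] [ 0.899751   -0.43639645]
```

servo_tool:
  increments:
    - [[0,-0.05,0.08,1.5,0],[0,-0.05,0.08,2.8,0],[0,-0.05,0.08,3.4,0],[0,-0.05,0.08,3.4,0],[0,-0.05,0.08,3.4,0]]

```text
t: 6.9
tool_pos: [0.5758, 0.2137, 0.1488]
tool_rot: [3.061, -0.704, -0.001]
contact_force: [0.6, 0.4, -2.0]
opening: 0.0127
grip_force: 46.7
```

servo_tool:
  increments:
    - [[0,0,0,0.15,0],[0,0,0,0.3,0],[0,0,0,0.45,0],[0,0,0,0.6,0],[0,0,0,0.6,0]]

```text
t: 7.4
tool_pos: [0.5758, 0.2137, 0.143]
tool_rot: [3.062, -0.704, -0.001]
contact_force: [0.1, 0.9, -1.3]
opening: 0.0131
grip_force: 46.7
```

servo_tool:
  increments:
    - [[0,0,0,0.1,0],[0,0,0,0.2,0],[0,0,0,0.3,0],[0,0,0,0.4,0],[0,0,0,0.4,0]]

```text
t: 7.9
tool_pos: [0.5762, 0.2139, 0.1394]
tool_rot: [-3.061, 0.704, -0.001]
contact_force: [1.3, 1.2, -2.0]
opening: 0.0132
grip_force: 46.7
```

servo_tool:
  increments:
    - [[0,0,0,0.1,0],[0,0,0,0.2,0],[0,0,0,0.2,0]]

```text
t: 8.2
tool_pos: [0.5762, 0.2139, 0.1374]
tool_rot: [-3.061, 0.704, -0.001]
contact_force: [1.5, 1.6, -2.5]
opening: 0.013
grip_force: 46.7
```

servo_tool:
  increments:
    - [[0,0,0,0.1,0],[0,0,0,0.2,0],[0,0,0,0.2,0]]

```text
t: 8.5
tool_pos: [0.5762, 0.2139, 0.1353]
tool_rot: [-3.061, 0.704, -0.001]
contact_force: [1.6, 1.0, -1.3]
opening: 0.0129
grip_force: 46.7
```

servo_tool:
  increments:
    - [[0,0,0,0.1,0],[0,0,0,0.2,0],[0,0,0,0.2,0]]

```text
t: 8.8
tool_pos: [0.5762, 0.2139, 0.1333]
tool_rot: [-3.061, 0.704, -0.001]
contact_force: [1.9, 1.6, -1.6]
opening: 0.0132
grip_force: 46.8
```

servo_tool:
  increments:
    - [[0,0,0,0.1,0],[0,0,0,0.2,0],[0,0,0,0.2,0]]

```text
t: 9.1
tool_pos: [0.5762, 0.2138, 0.1313]
tool_rot: [-3.061, 0.704, -0.001]
contact_force: [2.5, 1.7, -1.1]
opening: 0.0128
grip_force: 46.8
```

servo_tool:
  increments:
    - [[0,0,0,0.1,0],[0,0,0,0.1,0]]

```text
t: 9.3
tool_pos: [0.5763, 0.2139, 0.131]
tool_rot: [-3.061, 0.704, -0.001]
contact_force: [1.2, 1.7, 2.5]
opening: 0.0131
grip_force: 47.2
```

The module bottomed out at the expected home height (0.131), and 2.5 N upward appeared there. Release and rise.

servo_tool:
  increments:
    - [[2.5,0,0,0,0],[4,0,0,0,0],[4,0,0,0,0],[4,0,0,0,0],[4,0,0,-0.5,0]]

```text
t: 9.8
tool_pos: [0.5752, 0.2135, 0.1343]
tool_rot: [3.061, -0.704, -0.003]
contact_force: [-0.3, 0.1, -0.5]
opening: 0.0402
grip_force: 0.0
```

servo_tool:
  increments:
    - [[4,-1,0,-3,0],[4,-3,0,-7,0],[4,-5,0,-11,0],[4,-5,0,-11,0],[4,-5,0,-11,0]]

```text
t: 10.3
tool_pos: [0.5315, 0.236, 0.2475]
tool_rot: [-3.06, 0.702, -0.005]
contact_force: [0.6, -0.1, 0.4]
opening: 0.0399
grip_force: 0.0
```

Run:
```python
from h import *
w=grab("wrist","w4.png"); s=grab("side"); o=ctrl.get_obs(); print(o["tool_pos"],o["contact_force"],totool([.6562,.2056,.108],o),o["q"].round(2),R.from_rotvec(o["tool_rot"]).as_matrix()[:2,0])
c=cv2.resize(s[0][220:330,180:300],(458,420),interpolation=cv2.INTER_CUBIC)
cv2.imwrite("pics/j4.png",cv2.resize(np.hstack([w[0],c]),(800,330))[:,:,::-1])
```

```text
[0.53056748 0.23527755 0.24403458] [-0.58239045  1.66681643 -0.10714676] [12.61588644 -2.83909855 13.5821897 ] [ 0.29 -0.05  1.72 -0.    1.47  2.31] [ 0.89953025 -0.4368564 ]
```

View pics/j4.png

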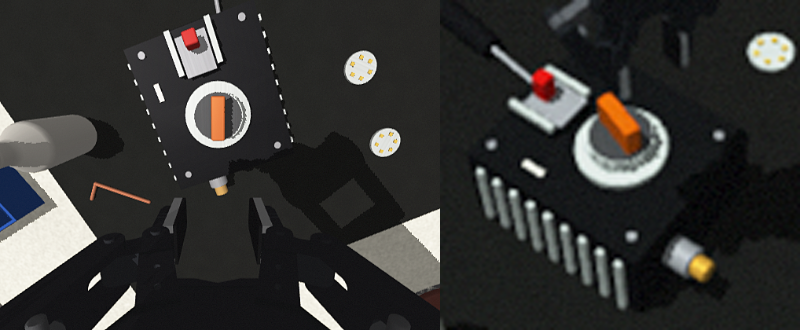

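Module sits flat in the lamp, and the latch is open. Next is the latch grip, at world (0.656,0.206) with the lamp x axis at -6.5°.

servo_tool:
  increments:
    - [[3.6,4,-0.9,1,-8],[3.6,8,-1.8,3,-16],[3.6,12,-2.7,5.5,-19.4],[3.6,12.6,-2.85,7.4,-19.4],[3.6,12.6,-2.85,7.4,-19.4]]

```text
t: 10.9
tool_pos: [0.6544, 0.2047, 0.1641]
tool_rot: [3.134, -0.182, -0.018]
contact_force: [-0.1, -0.2, -0.6]
opening: 0.0362
grip_force: 0.0
```

servo_tool:
  increments:
    - [[3.6,0,0,0,0],[3.6,0,0,0,0],[3.6,0,0,0,0]]

```text
t: 11.2
tool_pos: [0.6568, 0.2069, 0.1735]
tool_rot: [-3.136, 0.177, -0.004]
contact_force: [-0.5, 0.1, -0.5]
opening: 0.0356
grip_force: 0.0
```

Run:
```python
from h import *
w=grab("wrist"); o=ctrl.get_obs(); print(o["tool_pos"],R.from_rotvec(o["tool_rot"]).as_matrix()[:2,0])
h=cv2.cvtColor(w[0],cv2.COLOR_RGB2HSV).astype(int); rm=(((h[...,0]<6)|(h[...,0]>172))&(h[...,1]>170)&(h[...,2]>100)).astype(np.uint8)
n,l,st,c=cv2.connectedComponentsWithStats(rm)
for i in range(1,n):
    if st[i,4]>100:
        x,y,a,b,_=st[i]; print(st[i],c[i],[totool(ray(w,p,.118),o).round(2) for p in ((x,y),(x+a,y+b))])
print(totool([.6562,.2056,.117],o))
```

```text
[0.65681442 0.20688474 0.17342195] [ 0.99366129 -0.11238309]
[268 221  22  30 394] [278.19796954 234.0964467 ] [array([ 1.19, -0.51,  5.55]), array([-0.82,  0.87,  5.54])]
[-0.06183415  0.1398106   5.64192117]
```

servo_tool:
  increments:
    - [[3.6,-0.1,0.15,2.5,0],[3.6,-0.1,0.15,4.5,0],[3.6,-0.1,0.15,5.5,0],[3.6,-0.1,0.15,5.5,0],[2.4,-0.1,0.15,5.5,0]]

```text
t: 11.75
tool_pos: [0.6561, 0.2051, 0.1175]
tool_rot: [-3.136, 0.178, -0.002]
contact_force: [0.4, 0.4, 0.4]
opening: 0.0241
grip_force: 0.0
```

servo_tool:
  increments:
    - [[1,0,0,0,0],[0,0,0,0,0],[0,0,0,0,0],[0,0,0,0,0],[0,0,0,0,0]]
  newtons: 25

```text
t: 12.25
tool_pos: [0.6567, 0.2055, 0.1182]
tool_rot: [-3.135, 0.178, -0.004]
contact_force: [-0.1, 2.8, 5.1]
opening: 0.0137
grip_force: 28.3
```

servo_tool:
  increments:
    - [[0,-0.4,0,0,0],[0,-0.8,0,0,0],[0,-1.2,0,0,0],[0,-1.5,0,0,0],[0,-1.5,0,0,0]]

```text
t: 12.75
tool_pos: [0.6416, 0.2073, 0.1182]
tool_rot: [-3.135, 0.178, -0.005]
contact_force: [0.9, 3.8, 5.4]
opening: 0.0134
grip_force: 28.3
```

servo_tool:
  increments:
    - [[0,-0.15,0,0,0],[0,-0.3,0,0,0],[0,-0.35,0,0,0],[0,-0.35,0,0,0]]

```text
t: 13.15
tool_pos: [0.6393, 0.2076, 0.1182]
tool_rot: [-3.135, 0.178, -0.01]
contact_force: [4.7, 2.9, 4.1]
opening: 0.0132
grip_force: 28.1
```

servo_tool:
  increments:
    - [[1.8,0,0,0,0],[3,0,0,0,0],[3,0,0,0,0],[3,0,0,-0.5,0],[3,0,0,-2,0]]

```text
t: 13.65
tool_pos: [0.6357, 0.2065, 0.1345]
tool_rot: [3.135, -0.178, -0.007]
contact_force: [-0.1, -0.1, 0.3]
opening: 0.0298
grip_force: 0.0
```

servo_tool:
  increments:
    - [[3,0,0,-4,0],[3,0,0,-8,0],[3,-5,0,-10,0],[3,-10,0,-10,0],[3,-10,0,-10,0]]

```text
t: 14.15
tool_pos: [0.5335, 0.2188, 0.2371]
tool_rot: [-3.137, 0.175, 0.002]
contact_force: [0.2, 0.0, -0.7]
opening: 0.0302
grip_force: 0.0
```

servo_tool:
  increments:
    - [[3,0,0,0,0],[3,0,0,0,0],[3,0,0,0,0]]

```text
t: 14.45
tool_pos: [0.5392, 0.2181, 0.2368]
tool_rot: [-3.136, 0.179, -0.001]
contact_force: [0.0, -1.3, 0.9]
opening: 0.0301
grip_force: 0.0
```

Run:
```python
from h import *
w=grab("wrist","w5.png"); o=ctrl.get_obs(); print(o["tool_pos"])
h=cv2.cvtColor(w[0],cv2.COLOR_RGB2HSV).astype(int); rm=(((h[...,0]<6)|(h[...,0]>172))&(h[...,1]>170)&(h[...,2]>170)).astype(np.uint8)
n,l,st,c=cv2.connectedComponentsWithStats(rm)
for i in range(1,n):
    if st[i,4]>100: P=ray(w,c[i],.116); print(st[i],c[i],P,"dist",np.hypot(*(P[:2]-[.5762,.2147])))
```

```text
[0.53911402 0.21806239 0.23657493]
[266  71  18  20 317] [275.00630915  80.66561514] [0.63854329 0.20761852 0.116     ] dist 0.06274419135340559
```

View pics/w5.png

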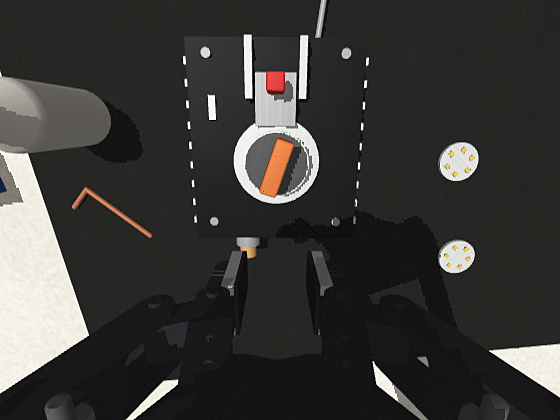

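The latch grip (275,81) is now 62.7 mm from the axis, so the latch is about 17.7 mm in. Its tongue overlaps the flange, and the gripper is clear. Handing in.

```bash
python3 -c "
from station import ctrl
print(ctrl.finish_job())"
```

```text
the job is handed in; nothing more can be done
None
```

The job is handed in: the LED module is keyed home in the lamp, and the latch is in over the flange by about 17.7 of its 18 mm. The arm is clear, at about 14.5 s of the 64 s allowed; the hand-in gave no verdict.

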